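# Turn a vise soft jaw over and put it back in its bay

## Task

The loose aluminium vise jaw is lying on the bench with its grooved face down. Turn it over and put it back, grooved face up and lying flat, in its own wooden bay, the empty one of the three. Handle it gently: do not let it topple or drop, and leave everything else on the bench as it is.

Things in the scene. Friction and masses are not known exactly. Their poses are not given: they have to be found in the camera images.
- jaw: Loose aluminium jaw, about 110 g: a plate 44 (own x) by 70 (y) by 14 mm (z), origin at its centre. Its -z face has a groove 12 mm wide, 5 mm deep along y; its +z face is plain with two dark screw holes. Starts flat, +z up, y within 0.4 rad of world y; the bench within 100 mm of its centre is clear. It can stand by itself on a 44 x 14 mm end if set down square.
- bay: The jaw's own bay, fixed, empty: a wooden board 68 (x) by 96 (y) by 6 mm, origin under its centre, y within 0.25 rad of world y. Rails 8 mm above the board bound an inside of 52 (x) by 78 (y) mm: full rails across both ends; on the long sides only 10 mm stops in the corners, the middle 58 mm open for fingers. In any of three places in a row along x on the robot's right.
- bay_floor (a point): Centre of the top of the bay's board (6 mm above the bench), axes as the bay. The seated jaw's centre is 7 mm above it.
- bay_narrow: Wooden bay of the same outside size with a narrower inside (34 x 78 mm), fixed, holding the narrow jaw.
- bay_short: Wooden bay of the same outside size with a shorter inside (52 x 54 mm), fixed, holding the short jaw.
- jaw_narrow: Aluminium jaw 26 x 70 x 12 mm lying grooved face up in its bay, top 18 mm above the bench; origin at its centre. Leave it alone.
- jaw_short: Aluminium jaw 44 x 46 x 12 mm lying grooved face up in its bay, top 18 mm above the bench; origin at its centre. Leave it alone.
- wrench: Steel wrench 170 mm long lying roughly along x between the jaw's side of the bench and the bays, under 20 mm high; origin under its middle. Leave it alone.
- screwdriver: Screwdriver 190 mm long with a red handle, lying along y beyond the jaw; origin under its middle. Leave it alone.
- oil: Amber bottle, 56 mm in diameter and 130 mm tall, standing to the left; origin at the centre of its base. Leave it alone.
- stub: Upright brass bar end, 32 mm in diameter, 30 mm tall, at the far side; origin at the centre of its base. Leave it alone.
- washer: Steel washer 44 mm across, 6 mm thick, lying to the left near the robot; origin at the centre of its underside. Leave it alone.
Not all that is in view belongs to the job. What is shaped like the jaw but blue or green is not meant.

How it is judged:
At the end, for the whole second after the job is handed in: The jaw lies flat (within 0.08 rad) with its grooved face up on the board of its own bay, its centre within 8 mm of the bay's centre along each of the bay's axes and 4.5 to 9.5 mm above the board, at rest and released (x of jaw in the frame of bay_floor between -0.008 and 0.008 m and y of jaw in the frame of bay_floor between -0.008 and 0.008 m and z of jaw in the frame of bay_floor between 0.0045 and 0.0095 m and angle between jaw's own z axis and vertical above 3.06 rad and linear speed of jaw below 0.02 m/s); the robot touches nothing.
It fails at once if the jaw is let topple or tumble (it turns faster than 10 rad/s) (angular speed of jaw above 10 rad/s).
It fails at once if the jaw is dropped onto the bench or bay (faster than 0.6 m/s with its centre below 50 mm, a fall of about 20 mm) (linear speed of jaw above 0.6 m/s and height (world z) of jaw below 0.05 m).
It fails at once if a jaw stored in another bay is moved by more than 20 mm (distance of any of jaw_narrow, jaw_short from where it was at the start of the episode above 0.02 m).
It fails at once if a tool (wrench or screwdriver) is moved by more than 20 mm (distance of any of wrench, screwdriver from where it was at the start of the episode above 0.02 m).
It fails at once if the oil bottle, brass stub or washer is moved by more than 20 mm (distance of any of oil, stub, washer from where it was at the start of the episode above 0.02 m).
It also fails if it takes over 61 s, if anything falls off the work surface, if the arm or the gripper's body presses on something with over 40 N, if the wrist force passes 120 N, or if a joint passes its speed limit or range.

## Robot

A 6-joint arm with a two-finger parallel gripper is mounted at the origin on the work surface. World frame = base frame: x ahead of the robot, y to its left, z up, the work surface at z = 0. Lengths are in m, angles in rad, forces in N, time in s.
With the tool pointing down it reaches from about 0.4 to 0.825 m from the base axis. Payload 7 kg.
Tool frame: the origin (TCP) lies on the centre line of the jaws, within the pads' length; the fingertips stand 19 mm ahead of it and the grasp point (between the pads) is the TCP; z points along the fingers, y is the line along which they close (so a half turn about z gives the same grasp; the last joint's range is limited). The gripper opens to 88 mm and grips with 3 to 60 N. Pads are 19 mm wide; open, the fingers measure 130 mm over their backs; the gripper's body (78 mm by 193 mm) begins 47 mm behind the grasp point.
Start: joints at [-1.03, 0.359, 0.012, 0, -1.224, -0.288], TCP at [0.169, -0.654, 0.246] pointing down, gripper open.
Joint ranges: [-3.07, 3.07], [-1.43, 2.12], [-1.02, 1.25], [-3.03, 1.67], [-3.05, -0], [-3.03, 3.03]. Speed limits (rad/s): [2.39, 2.39, 3.01, 3.14, 3.14, 3.14].

## Interface

Orientations are given as a rotation vector (axis times angle).
In Python, from cell import read_state, snapshot, camera_info, job_done gives the robot as it stands.
- The arm moves only by the tool send_rows, never from a script. Its arguments are lists of equal length, an entry for each row: "rot": the turn, a rotation vector about the tool's x, y, z in degrees, a list of three; "translation": the shift along the tool's x, y, z in cm, a list of three; "claw": the closure, from 0 (fully open) to 1 (shut). In form: {"rot": [[rx, ry, rz], ...], "translation": [[x, y, z], ...], "claw": [claw, ...]}. A call has 1 to 5 rows; each row shifts and turns the commanded pose from where the row before left it, along the tool's axes as they then stand; what a row does not reach is not made up. A row lasts 1/10 s, in which the tool goes at most 50 mm and 8.59 degrees, less where a joint would pass 70% of its speed; a pose out of reach is approached as far as the arm can. A call is refused whole if a number of a shift passes 5 or a number of a turn 8.59, either way. A call with a gripper value outside its range is refused whole. The fingers move at their own pace and stop on an object; "squeeze" is the grip in N (left out, the last holds). Time passes only in rows, so rows that do not move let the fingers close. It gives the time, the measured TCP pose, the force, the opening and the grip force at its end, in the units of the state.
- read_state(): the state, without advancing time (a new reading comes with each control period).
- snapshot(name): name is "scene" or "side" or "wrist"; returns the picture (480x640x3 uint8, red, green, blue); there is no depth.
- camera_info(name): a dict with "fx", "fy", "cx", "cy" (pixels), "distortion" ([k1, k2, p1, p2, k3] as OpenCV has them; the pictures are not rectified), "world_from_camera" (4x4, takes a point from camera to world coordinates); the wrist camera has in their place "T_tool_cam" (4x4, takes a point from camera to tool coordinates, whose origin is the TCP and whose axes are the flange's). Camera axes: x right, y down, z forward; pixel columns grow to the right and rows downward; lengths in m; the calibration is good to about 2 mm. A picture is of the moment at which its call begins: read the wrist's pose just before it. camera_info takes no time and is no camera call.
- job_done(): hands the job in; it is judged then, once.
The state is a dict: "clock": time; "qpos": joint angles; "joint_vel": joint speeds; "tau": joint torques, N m; "ee_pos": TCP position; "ee_rot": TCP orientation; "contact_force": force on the tool from outside, world axes, zero at the start; "torque": the same for the moment, N m; "gripper_width": finger opening in m; "grasp_force": force on a finger pad.
Only numpy, scipy, OpenCV 4.12 (cv2) and the standard library are available. Lean on these libraries where they do the work, as an engineer would, in place of code of your own. Each camera call takes 0.05 s, during which the arm holds its last target. There are 200 camera calls.

## Working session

There is one attempt and no reset: what is moved stays moved. The work goes in short steps, Python scripts to look and compute and a tool call to move; the robot and the scene stay as the last step left them, time stands still between calls to the robot, and variables do not carry over. Pictures are saved under pics/ and viewed, at most 11 in all, crops included, and the job is handed in when it is done.

Besides the shell and the picture viewer there is one more tool, called as name(argument=value, ...) on one line, values as JSON. send_rows: Moves the arm, as the interface text tells. Its arguments: {"type":"object","properties":{"rot":{"type":"array"},"translation":{"type":"array"},"claw":{"type":"array"},"squeeze":{"type":"number"}},"required":["rot","translation","claw"]}

```bash
mkdir -p pics
python3 - <<'E'
from cell import *
import cv2
s=read_state();print({k:s[k] for k in('clock','ee_pos','ee_rot','gripper_width')})
for n in('scene','side'):
    cv2.imwrite(f'pics/{n}0.png',cv2.cvtColor(snapshot(n),cv2.COLOR_RGB2BGR));print(n,camera_info(n))
print(camera_info('wrist'))
E
```

```text
{'clock': 0.0, 'ee_pos': array([ 0.16871135, -0.65310779,  0.24460933]), 'ee_rot': array([ 3.95839115e-01, -3.11621784e+00, -2.56339912e-03]), 'gripper_width': 0.08781579224483856}
scene {'fx': 437.91119365886107, 'fy': 437.91119365886107, 'cx': 323.91342828887986, 'cy': 240.97680091976736, 'distortion': array([-0.03620259,  0.        ,  0.        ,  0.        ,  0.        ]), 'world_from_camera': array([[ 0.56368613,  0.44399204, -0.69651204,  1.17559585],
       [ 0.82573245, -0.32392116,  0.46178026, -0.25784608],
       [-0.02058822, -0.83543172, -0.5492085 ,  0.51859559],
       [ 0.        ,  0.        ,  0.        ,  1.        ]])}
side {'fx': 528.2854037572436, 'fy': 528.2854037572436, 'cx': 325.20862314873114, 'cy': 233.2927843247985, 'distortion': array([-0.14885983,  0.        ,  0.        ,  0.        ,  0.        ]), 'world_from_camera': array([[-0.97006772, -0.12979617,  0.20523542,  0.3637247 ],
       [-0.24246353,  0.47101141, -0.84815074,  0.9618275 ],
       [ 0.0134185 , -0.87252576, -0.4883838 ,  0.51444802],
       [ 0.        ,  0.        ,  0.        ,  1.        ]])}
{'fx': 403.33407704007567, 'fy': 403.33407704007567, 'cx': 323.5563176345679, 'cy': 241.7787311552809, 'distortion': array([-0.06274232,  0.        ,  0.        ,  0.        ,  0.        ]), 'T_tool_cam': array([[-3.58773085e-04, -9.53542834e-01, -3.01257258e-01,
         8.27124334e-02],
       [ 9.99999690e-01, -5.53265867e-04,  5.60284357e-04,
         2.85429152e-04],
       [-7.00930491e-04, -3.01256964e-01,  9.53542737e-01,
        -1.37720235e-01],
       [ 0.00000000e+00,  0.00000000e+00,  0.00000000e+00,
         1.00000000e+00]])}
```

View pics/scene0.png

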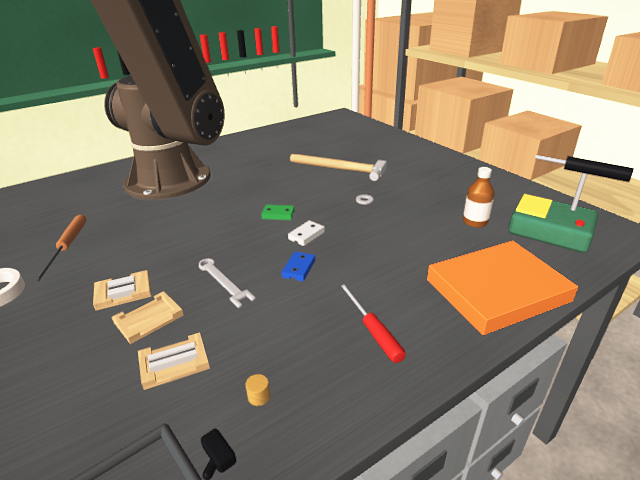

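View pics/side0.png

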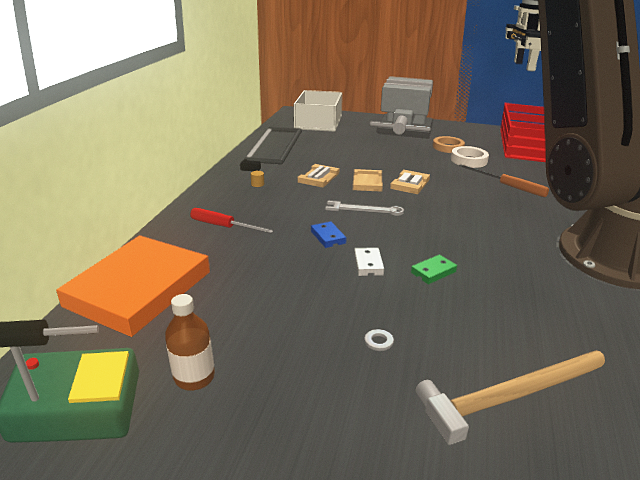

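Scene view: the candidates are the bare aluminium jaw at (306,232), the blue block at (299,265) and the green block at (278,212). The narrow and short jaws sit in their bays at (122,288) and (172,357). I choose the bare one, and the empty bay is the middle one at (147,317). Next, a close crop to check.

Run:
```python
import cv2,numpy as np
a=cv2.imread('pics/scene0.png');b=cv2.imread('pics/side0.png')
def c(im,x,y):return cv2.resize(im[y:y+60,x:x+80],None,fx=5,fy=5,interpolation=cv2.INTER_CUBIC)
cv2.imwrite('pics/m0.png',np.vstack([np.hstack([c(a,266,202),c(b,329,231)]),np.hstack([c(a,107,287),c(b,328,150)])]))
```

```text
(no output)
```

View pics/m0.png

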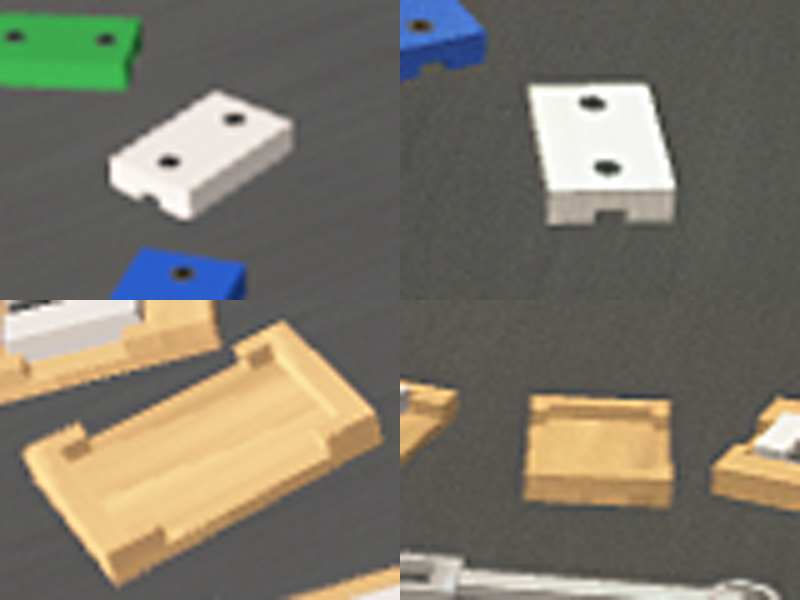

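The crop confirms a plain grey plate with two holes and the groove below. The bay is empty with its long sides open. Next I fit both poses.

```bash
cat > h.py <<'E'
import numpy as np,cv2
from cell import *
from scipy.spatial.transform import Rotation as R
from scipy.optimize import least_squares
def K(i): return np.array([[i['fx'],0,i['cx']],[0,i['fy'],i['cy']],[0,0,1.]])
def proj(P,i,T):
    C=np.linalg.inv(T); return cv2.projectPoints(np.asarray(P,float),cv2.Rodrigues(C[:3,:3])[0],C[:3,3],K(i),i['distortion'])[0].reshape(-1,2)
def toplane(px,z,i,T):
    u=cv2.undistortPoints(np.asarray(px,float).reshape(-1,1,2),K(i),i['distortion']).reshape(-1,2)
    d=np.c_[u,np.ones(len(u))]@T[:3,:3].T; o=T[:3,3]
    return o+d*((z-o[2])/d[:,2])[:,None]
def fitrect(pts,hx,hy):
    """pts matched to (+-) corners by cyclic order unknown: try all; returns x,y,yaw,rms"""
    c=np.array([[-1,-1],[1,-1],[1,1],[-1,1]])*[hx,hy];best=None
    p=pts[:,:2]
    for o in (c,c[::-1]):
        for k in range(4):
            q=np.roll(o,k,0)
            f=lambda v:(np.c_[q[:,0]*np.cos(v[2])-q[:,1]*np.sin(v[2]),q[:,0]*np.sin(v[2])+q[:,1]*np.cos(v[2])]+v[:2]-p).ravel()
            r=least_squares(f,[*p.mean(0),0])
            if abs(r.x[2])<.8 and (best is None or r.cost<best[1]): best=(r.x,r.cost)
    return best[0],np.sqrt(best[1]*2/4)
E
python3 - <<'E'
from h import *
def cr(l,ox,oy):return (np.array(l)+.5)/5-.5+[ox,oy]
for nm,n,l,o,z,hx,hy in [('jaw','scene',[(110,158),(190,190),(293,124),(217,91)],(266,202),.014,.022,.035),
 ('jaw','side',[(128,84),(248,84),(275,190),(147,190)],(329,231),.014,.022,.035),
 ('bay','scene',[(25,155),(115,248),(382,112),(285,22)],(107,287),.014,.034,.048),
 ('bay','side',[(132,95),(270,100),(272,180),(124,178)],(328,150),.014,.034,.048)]:
    i=camera_info(n);P=toplane(cr(l,*o),z,i,i['world_from_camera']);print(nm,n,fitrect(P,hx,hy))
for n,l in (('scene',[(240,301),(205,262),(278,212),(299,265)]),('side',[(330,207),(400,211),(369,261)])):
    i=camera_info(n);print(toplane(l,.01,i,i['world_from_camera'])[:,:2].round(3).tolist())
E
```

```text
jaw scene (array([0.47527617, 0.16081786, 0.28698218]), np.float64(0.0010806359810461713))
jaw side (array([0.47731077, 0.15907473, 0.28209797]), np.float64(0.001203116707129638))
bay scene (array([ 0.54235177, -0.20322735,  0.17691058]), np.float64(0.001873547520100185))
bay side (array([ 0.54308229, -0.20412941,  0.17923167]), np.float64(0.0029263173410634877))
[[0.602, -0.058], [0.454, -0.065], [0.364, 0.152], [0.572, 0.082]]
[[0.594, -0.029], [0.446, -0.051], [0.475, 0.164]]
```

```bash
cat >> h.py <<'E'
def frame(psi,tilt):
    """tool at yaw psi: y=-ex(psi); tilt>0 (deg): approach leans to +s (ey(psi)), <0 to -s"""
    ex=np.array([np.cos(psi),np.sin(psi),0]);ey=np.array([-ex[1],ex[0],0])
    return R.from_rotvec(ex*np.radians(tilt))*R.from_matrix(np.c_[-ey,-ex,[0,0,-1.]]),ey
def cur():
    s=read_state();return np.array(s['ee_pos']),R.from_rotvec(s['ee_rot']),s
def plan(p0,R0,p1,R1,n):
    w=(R0.inv()*R1).as_rotvec();Rk=R0;rot=[];tr=[]
    for k in range(n):
        tr.append((Rk.inv().apply((p1-p0)/n)*100).round(2).tolist());rot.append(np.degrees(w/n).round(1).tolist());Rk=Rk*R.from_rotvec(w/n)
    for k in range(0,n,5):print(rot[k],tr[k:k+5])
E
python3 - <<'E'
from h import *
i=camera_info('scene');print(toplane([(478,222),(258,402),(364,199),(375,330)],0,i,i['world_from_camera'])[:,:2].round(3).tolist())
i=camera_info('side');print(toplane([(192,380),(257,186)],0,i,i['world_from_camera'])[:,:2].round(3).tolist())
p,Rc,s=cur();F,ey=frame(.285,0);J=np.array([.4763,.160,0])
F0,_=frame(-.1,0);w=np.array([.50,-.25,.24])
print(s['qpos']);plan(p,Rc,w,F0,15)
plan(w,F0,J+[0,0,.22],F,10)
E
```

```text
[[0.661, 0.508], [0.801, -0.126], [0.419, 0.368], [0.787, 0.096]]
[[0.655, 0.508], [0.792, -0.112]]
[-1.02988394e+00  3.59365174e-01  1.11483954e-02 -3.39459231e-04
 -1.22412170e+00 -2.88094912e-01]
[0.0, 0.0, -4.7] [[-2.81, 2.05, 0.03], [-2.97, 1.82, 0.03], [-3.1, 1.57, 0.03], [-3.22, 1.31, 0.03], [-3.32, 1.05, 0.03]]
[0.0, 0.0, -4.7] [[-3.39, 0.77, 0.03], [-3.44, 0.5, 0.03], [-3.47, 0.21, 0.03], [-3.48, -0.07, 0.03], [-3.46, -0.35, 0.03]]
[0.0, 0.0, -4.7] [[-3.42, -0.63, 0.03], [-3.36, -0.9, 0.03], [-3.27, -1.17, 0.03], [-3.17, -1.44, 0.03], [-3.04, -1.69, 0.03]]
[-0.0, 0.0, -2.2] [[-4.06, 0.65, 0.2], [-4.08, 0.49, 0.2], [-4.09, 0.33, 0.2], [-4.1, 0.17, 0.2], [-4.11, 0.02, 0.2]]
[-0.0, 0.0, -2.2] [[-4.1, -0.14, 0.2], [-4.1, -0.3, 0.2], [-4.08, -0.46, 0.2], [-4.06, -0.61, 0.2], [-4.03, -0.77, 0.2]]
```

send_rows(rot=[[0, 0, -4.7], [0, 0, -4.7], [0, 0, -4.7], [0, 0, -4.7], [0, 0, -4.7]], translation=[[-2.8, 2.1, 0], [-3, 1.8, 0], [-3.1, 1.6, 0], [-3.2, 1.3, 0], [-3.3, 1.1, 0]], claw=[0, 0, 0, 0, 0], squeeze=35)

```text
clock: 0.6
ee_pos: [0.2789, -0.5168, 0.2451]
ee_rot: [1.027, -2.969, -0.001]
contact_force: [0.3, 0.0, -0.3]
gripper_width: 0.0877
grasp_force: 0.0
```

send_rows(rot=[[0, 0, -4.7], [0, 0, -4.7], [0, 0, -4.7], [0, 0, -4.7], [0, 0, -4.7]], translation=[[-3.4, 0.8, 0], [-3.4, 0.5, 0], [-3.5, 0.2, 0], [-3.5, -0.1, 0], [-3.5, -0.3, 0]], claw=[0, 0, 0, 0, 0])

```text
clock: 1.1
ee_pos: [0.3886, -0.3811, 0.2453]
ee_rot: [1.61, -2.697, -0.001]
contact_force: [1.2, -0.4, -0.5]
gripper_width: 0.0878
grasp_force: 0.0
```

send_rows(rot=[[0, 0, -4.7], [0, 0, -4.7], [0, 0, -4.7], [0, 0, -4.7], [0, 0, -4.7]], translation=[[-3.4, -0.6, 0], [-3.4, -0.9, 0], [-3.3, -1.2, 0], [-3.2, -1.4, 0], [-3, -1.7, 0]], claw=[0, 0, 0, 0, 0])

```text
clock: 1.6
ee_pos: [0.4975, -0.2451, 0.2454]
ee_rot: [2.126, -2.313, -0.001]
contact_force: [0.9, -0.5, 0.1]
gripper_width: 0.0876
grasp_force: 0.0
```

send_rows(rot=[[0, 0, -2.2], [0, 0, -2.2], [0, 0, -2.2], [0, 0, -2.2], [0, 0, -2.2]], translation=[[-4.1, 0.6, 0.2], [-4.1, 0.5, 0.2], [-4.1, 0.3, 0.2], [-4.1, 0.2, 0.2], [-4.1, 0, 0.2]], claw=[0, 0, 0, 0, 0])

```text
clock: 2.1
ee_pos: [0.4826, -0.0395, 0.2353]
ee_rot: [2.336, -2.101, -0.0]
contact_force: [1.4, -0.3, 0.5]
gripper_width: 0.0874
grasp_force: 0.0
```

send_rows(rot=[[0, 0, -2.2], [0, 0, -2.2], [0, 0, -2.2], [0, 0, -2.2], [0, 0, -2.2]], translation=[[-4.1, -0.1, 0.2], [-4.1, -0.3, 0.2], [-4.1, -0.5, 0.2], [-4.1, -0.6, 0.2], [-4, -0.8, 0.2]], claw=[0, 0, 0, 0, 0])

```text
clock: 2.6
ee_pos: [0.4684, 0.1657, 0.2254]
ee_rot: [2.527, -1.867, -0.0]
contact_force: [0.6, 0.1, -0.1]
gripper_width: 0.0877
grasp_force: 0.0
```

Run:
```python
from h import *
p,Rc,s=cur();cv2.imwrite('pics/w1.png',cv2.cvtColor(snapshot('wrist'),cv2.COLOR_RGB2BGR))
i=camera_info('wrist');T=np.eye(4);T[:3,:3]=Rc.as_matrix();T[:3,3]=p;T=T@i['T_tool_cam'];np.save('T1.npy',T)
c=np.array([[-1,-1],[1,-1],[1,1],[-1,1]])*[.022,.035];Y=np.array([[np.cos(.285),-np.sin(.285)],[np.sin(.285),np.cos(.285)]])
print(proj(np.c_[c@Y.T+[.4763,.16],[.014]*4],i,T).round(1).tolist())
print(s['qpos'])
J=np.array([.4763,.160,0])
F,ey=frame(.285,45);G=J-.007*ey+[0,0,.023];pre=G-.09*F.as_matrix()[:,2]
plan(p,Rc,pre,F,10)
plan(pre,F,G,F,5)
```

```text
[[342.0, 162.3], [290.7, 161.6], [291.5, 239.6], [340.0, 240.2]]
[ 7.36317627e-01  7.84410201e-02 -4.01466110e-01 -1.51785618e-04
 -1.09095089e+00 -4.38036120e-01]
[0.0, -4.5, 0.1] [[0.78, -0.05, 1.39], [0.89, -0.05, 1.32], [0.99, -0.05, 1.25], [1.09, -0.05, 1.17], [1.17, -0.05, 1.08]]
[0.0, -4.5, 0.1] [[1.26, -0.05, 0.98], [1.33, -0.05, 0.88], [1.39, -0.06, 0.77], [1.45, -0.06, 0.66], [1.5, -0.06, 0.55]]
[0.0, 0.0, 0.0] [[0.0, 0.0, 1.8], [0.0, 0.0, 1.8], [0.0, 0.0, 1.8], [0.0, 0.0, 1.8], [0.0, 0.0, 1.8]]
```

View pics/w1.png

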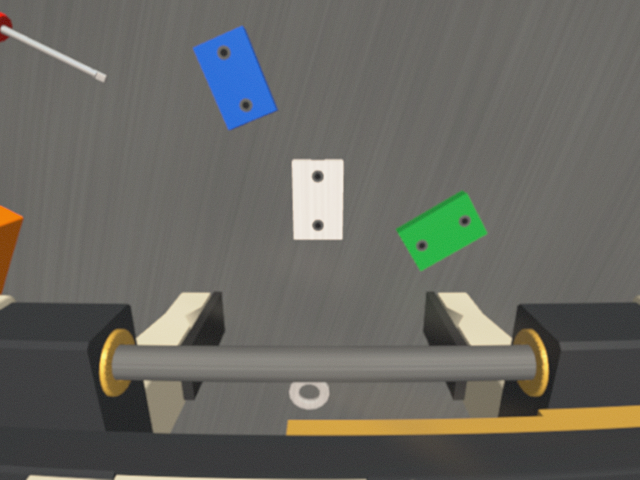

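The wrist view shows the jaw's corners at (292,159), (343,159), (343,240) and (293,240), within 2 to 3 px of the prediction. The pose is confirmed, so I tilt and reach.

send_rows(rot=[[0, -4.5, 0.1], [0, -4.5, 0.1], [0, -4.5, 0.1], [0, -4.5, 0.1], [0, -4.5, 0.1]], translation=[[0.8, 0, 1.4], [0.9, -0.1, 1.3], [1, 0, 1.3], [1.1, -0.1, 1.2], [1.2, 0, 1.1]], claw=[0, 0, 0, 0, 0])

```text
clock: 3.15
ee_pos: [0.4827, 0.1268, 0.1549]
ee_rot: [-2.299, 1.716, 0.462]
contact_force: [-0.2, 1.0, -0.7]
gripper_width: 0.088
grasp_force: 0.0
```

send_rows(rot=[[0, -4.5, 0.1], [0, -4.5, 0.1], [0, -4.5, 0.1], [0, -4.5, 0.1], [0, -4.5, 0.1]], translation=[[1.3, -0.1, 1], [1.3, 0, 0.9], [1.4, -0.1, 0.8], [1.4, -0.1, 0.7], [1.5, -0.1, 0.5]], claw=[0, 0, 0, 0, 0])

```text
clock: 3.65
ee_pos: [0.4974, 0.0901, 0.0849]
ee_rot: [-2.028, 1.531, 0.849]
contact_force: [0.9, 0.1, 1.1]
gripper_width: 0.0879
grasp_force: 0.0
```

Run:
```python
from h import *
p,Rc,s=cur();print(s['qpos'],p)
J=np.array([.4763,.160,0])
F,ey=frame(.285,45);G=J-.007*ey+[0,0,.023]
print(np.degrees((Rc.inv()*F).as_rotvec()));plan(p,Rc,G,F,5)
```

```text
[-0.02968984  0.49919945 -0.15757042 -0.77227332 -1.31182687  0.67003009] [0.49735946 0.09005641 0.08490489]
[ 0.0232187   0.19087529 -0.42641947]
[0.0, 0.0, -0.1] [[-0.05, 0.01, 1.81], [-0.05, 0.01, 1.81], [-0.05, 0.01, 1.81], [-0.06, 0.01, 1.81], [-0.06, 0.01, 1.81]]
```

send_rows(rot=[[0, 0, -0.1], [0, 0, -0.1], [0, 0, -0.1], [0, 0, -0.1], [0, 0, 0]], translation=[[-0.1, 0, 2], [0, 0, 2], [-0.1, 0, 2], [0, 0, 2], [-0.1, 0, 1]], claw=[0, 0, 0, 0, 0])

```text
clock: 4.15
ee_pos: [0.4773, 0.1542, 0.0225]
ee_rot: [-2.035, 1.526, 0.847]
contact_force: [0.0, 0.9, 0.5]
gripper_width: 0.0879
grasp_force: 0.0
```

send_rows(rot=[[0, 0, 0], [0, 0, 0], [0, 0, 0], [0, 0, 0], [0, 0, 0]], translation=[[0, 0, 0], [0, 0, 0], [0, 0, 0], [0, 0, 0], [0, 0, 0]], claw=[0.3, 0.4, 0.45, 0.5, 0.8])

```text
clock: 4.65
ee_pos: [0.4787, 0.1532, 0.0243]
ee_rot: [-2.035, 1.525, 0.843]
contact_force: [-0.6, 0.4, 0.1]
gripper_width: 0.0529
grasp_force: 0.0
```

send_rows(rot=[[0, 0, 0], [0, 0, 0], [0, 0, 0], [0, 0, 0], [0, 0, 0]], translation=[[0, 0, 0], [0, 0, 0], [0, 0, 0], [0, 0, 0], [0, 0, 0]], claw=[1, 1, 1, 1, 1])

```text
clock: 5.15
ee_pos: [0.4785, 0.1534, 0.0241]
ee_rot: [-2.036, 1.525, 0.844]
contact_force: [-0.3, -3.3, 4.4]
gripper_width: 0.043
grasp_force: 35.0
```

send_rows(rot=[[0, 0, 0], [0, 0, 0], [0, 0, 0], [0, 0, 0], [0, 0, 0]], translation=[[-0.5, 0, -0.5], [-1, 0, -1], [-1.5, 0, -1.5], [-1.5, 0, -1.5], [-1.5, 0, -1.5]], claw=[1, 1, 1, 1, 1])

```text
clock: 5.65
ee_pos: [0.4784, 0.1537, 0.1103]
ee_rot: [-2.036, 1.525, 0.844]
contact_force: [-0.3, 0.9, -2.4]
gripper_width: 0.0431
grasp_force: 35.0
```

send_rows(rot=[[0, 6, 0], [0, 6, 0], [0, 6, 0], [0, 6, 0], [0, 6, 0]], translation=[[0, 0, 0], [0, 0, 0], [0, 0, 0], [0, 0, 0], [0, 0, 0]], claw=[1, 1, 1, 1, 1])

```text
clock: 6.15
ee_pos: [0.4791, 0.1542, 0.1106]
ee_rot: [-2.377, 1.78, 0.308]
contact_force: [-1.4, -0.7, -2.3]
gripper_width: 0.0429
grasp_force: 35.0
```

send_rows(rot=[[0, 6, 0], [0, 6, 0], [0, 6, 0], [0, 6, 0], [0, 6, 0]], translation=[[0, 0, 0], [0, 0, 0], [0, 0, 0], [0, 0, 0], [0, 0, 0]], claw=[1, 1, 1, 1, 1])

```text
clock: 6.65
ee_pos: [0.4785, 0.1544, 0.1102]
ee_rot: [2.376, -1.779, 0.318]
contact_force: [0.2, -0.7, -1.2]
gripper_width: 0.0432
grasp_force: 35.0
```

send_rows(rot=[[0, 6, 0], [0, 6, 0], [0, 6, 0], [0, 6, 0], [0, 6, 0]], translation=[[0, 0, 0], [0, 0, 0], [0, 0, 0], [0, 0, 0], [0, 0, 0]], claw=[1, 1, 1, 1, 1])

```text
clock: 7.15
ee_pos: [0.4787, 0.1545, 0.11]
ee_rot: [2.034, -1.524, 0.847]
contact_force: [0.7, -0.4, -2.2]
gripper_width: 0.0431
grasp_force: 35.0
```

Run:
```python
from h import *
p,Rc,s=cur();print(s['qpos'],p,s['grasp_force'],s['gripper_width'])
F,ey=frame(.285,-45);print('rot left',np.degrees((Rc.inv()*F).as_rotvec()))
a=cv2.cvtColor(snapshot('scene'),cv2.COLOR_RGB2BGR);b=cv2.cvtColor(snapshot('side'),cv2.COLOR_RGB2BGR)
i=camera_info('scene');u=proj([p],i,i['world_from_camera'])[0].astype(int);j=camera_info('side');v=proj([p],j,j['world_from_camera'])[0].astype(int);print(u,v)
c=lambda m,q:cv2.resize(m[q[1]-60:q[1]+60,q[0]-50:q[0]+50],None,fx=4,fy=4,interpolation=cv2.INTER_CUBIC)
cv2.imwrite('pics/g1.png',np.hstack([c(a,u),c(b,v)]))
```

```text
[ 1.05648342  0.44383077 -0.7070923   0.60481739 -1.11151145 -1.24068812] [0.4787226  0.15452504 0.10997745] 34.991955421864986 0.043139725824595
rot left [-0.12719175 -0.13936608 -0.04675318]
[302 191] [371 208]
```

View pics/g1.png

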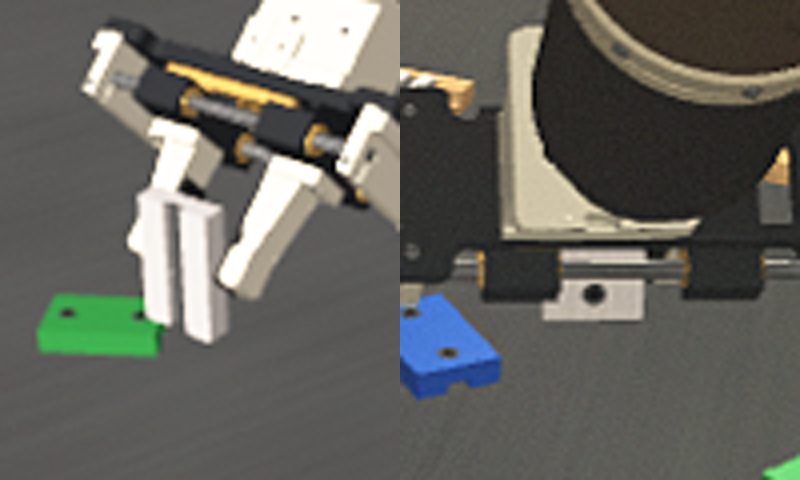

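The jaw hangs upright, groove toward the scene camera (jaw at about (180,265) in the crop), and is clear of the green block. I lower it until it touches.

send_rows(rot=[[0, 0, 0], [0, 0, 0], [0, 0, 0], [0, 0, 0], [0, 0, 0]], translation=[[-1, 0, 1], [-1.2, 0, 1.2], [-1.2, 0, 1.2], [-0.8, 0, 0.8], [-0.3, 0, 0.3]], claw=[1, 1, 1, 1, 1])

```text
clock: 7.75
ee_pos: [0.4783, 0.1529, 0.0444]
ee_rot: [2.035, -1.524, 0.84]
contact_force: [-0.5, -0.1, -1.2]
gripper_width: 0.0433
grasp_force: 35.0
```

send_rows(rot=[[0, 0, 0], [0, 0, 0]], translation=[[-0.1, 0, 0.1], [0, 0, 0]], claw=[1, 1])

```text
clock: 7.95
ee_pos: [0.4785, 0.1536, 0.0439]
ee_rot: [2.036, -1.524, 0.841]
contact_force: [-0.1, 1.1, -1.6]
gripper_width: 0.0433
grasp_force: 35.0
```

send_rows(rot=[[0, 0, 0], [0, 0, 0]], translation=[[-0.1, 0, 0.1], [0, 0, 0]], claw=[1, 1])

```text
clock: 8.15
ee_pos: [0.4785, 0.1538, 0.0425]
ee_rot: [2.036, -1.523, 0.842]
contact_force: [-0.1, 0.2, -2.1]
gripper_width: 0.0432
grasp_force: 35.0
```

send_rows(rot=[[0, 0, 0], [0, 0, 0]], translation=[[-0.1, 0, 0.1], [0, 0, 0]], claw=[1, 1])

```text
clock: 8.35
ee_pos: [0.4785, 0.1537, 0.0409]
ee_rot: [2.036, -1.523, 0.842]
contact_force: [-0.4, -0.3, -2.1]
gripper_width: 0.0437
grasp_force: 35.0
```

Run:
```python
from h import *
p,Rc,s=cur();print(p,s['contact_force'])
F,ey=frame(.285,-45);c=p-.017*ey-[0,0,.007];ex=np.array([ey[1],-ey[0],0])
b=cv2.cvtColor(snapshot('scene'),cv2.COLOR_RGB2BGR);i=camera_info('scene')
q=np.array([c+a*.022*ex-.007*ey+[0,0,h] for h in(.035,-.035) for a in(-1,1)]);u=proj(q,i,i['world_from_camera'])
o=u.mean(0).astype(int)-[40,45];m=cv2.resize(b[o[1]:o[1]+90,o[0]:o[0]+80],None,fx=6,fy=6,interpolation=cv2.INTER_CUBIC)
print(((u-o+.5)*6-.5).round(0).tolist(),o)
for x in (u-o+.5)*6: cv2.circle(m,tuple(int(t) for t in x),3,(0,0,255),1)
cv2.imwrite('pics/g2.png',m)
```

```text
[0.47845261 0.15374857 0.04089074] [-0.36673722 -0.28327554 -2.10171918]
[[193.0, 173.0], [287.0, 212.0], [205.0, 341.0], [296.0, 382.0]] [256 182]
```

View pics/g2.png

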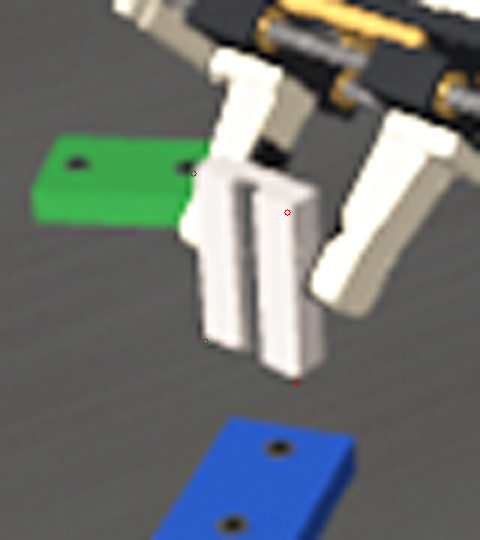

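The crop shows the jaw upright. Its lower groove-side corners at (206,340) and (297,378) match the prediction to about 1 mm, so I keep stepping down to touch.

send_rows(rot=[[0, 0, 0], [0, 0, 0]], translation=[[-0.07, 0, 0.07], [0, 0, 0]], claw=[1, 1])

```text
clock: 8.6
ee_pos: [0.4785, 0.1534, 0.0407]
ee_rot: [2.034, -1.522, 0.844]
contact_force: [-3.5, 2.0, 7.1]
gripper_width: 0.0431
grasp_force: 35.0
```

send_rows(rot=[[0, 0, 0], [0, 0, 0]], translation=[[-0.07, 0, 0.07], [0, 0, 0]], claw=[1, 1])

```text
clock: 8.8
ee_pos: [0.4785, 0.1533, 0.0406]
ee_rot: [2.034, -1.521, 0.845]
contact_force: [-6.8, 3.7, 15.4]
gripper_width: 0.0431
grasp_force: 35.0
```

send_rows(rot=[[0, 0, 0], [0, 0, 0]], translation=[[0.08, 0, -0.08], [0, 0, 0]], claw=[1, 1], squeeze=10)

```text
clock: 9.0
ee_pos: [0.4784, 0.1536, 0.0405]
ee_rot: [2.035, -1.522, 0.843]
contact_force: [-2.0, 1.1, 4.8]
gripper_width: 0.0441
grasp_force: 10.0
```

send_rows(rot=[[0, 0, 0], [0, 0, 0], [0, 0, 0], [0, 0, 0], [0, 0, 0]], translation=[[0, 0, 0], [0, 0, 0], [0, 0, 0], [0, 0, 0], [0, 0, 0]], claw=[0.49, 0.48, 0.46, 0.4, 0.3])

```text
clock: 9.5
ee_pos: [0.4783, 0.1535, 0.0398]
ee_rot: [2.035, -1.522, 0.842]
contact_force: [-0.5, -0.0, -0.5]
gripper_width: 0.0559
grasp_force: 0.0
```

send_rows(rot=[[0, 0, 0], [0, 0, 0], [0, 0, 0], [0, 0, 0], [0, 0, 0]], translation=[[0, 0, 0], [0, 0, 0], [0, 0, 0], [0, 0, 0], [0, 0, 0]], claw=[0.2, 0.1, 0, 0, 0])

```text
clock: 10.0
ee_pos: [0.4784, 0.1536, 0.04]
ee_rot: [2.035, -1.523, 0.842]
contact_force: [0.1, -0.4, 0.4]
gripper_width: 0.0868
grasp_force: 0.0
```

Run:
```python
from h import *
p,Rc,s=cur();print(p,s['contact_force'],s['gripper_width'])
F,ey=frame(.285,-45);c=np.array([.4785,.1534,.035])-.017*ey;ex=np.array([ey[1],-ey[0],0])
b=cv2.cvtColor(snapshot('scene'),cv2.COLOR_RGB2BGR);i=camera_info('scene')
q=np.array([c+a*.022*ex-.007*ey+[0,0,h] for h in(.035,-.035) for a in(-1,1)]);u=proj(q,i,i['world_from_camera'])
o=np.array([256,182]);m=cv2.resize(b[o[1]:o[1]+90,o[0]:o[0]+80],None,fx=6,fy=6,interpolation=cv2.INTER_CUBIC)
for x in (u-o+.5)*6: cv2.circle(m,tuple(int(t) for t in x),3,(0,0,255),1)
cv2.imwrite('pics/g3.png',m);print(((u-o+.5)*6).round().tolist())
```

```text
[0.47836598 0.15358124 0.03998441] [ 0.12308754 -0.35982001  0.36209464] 0.08679494841849877
[[192.0, 171.0], [286.0, 210.0], [205.0, 339.0], [295.0, 380.0]]
```

View pics/g3.png

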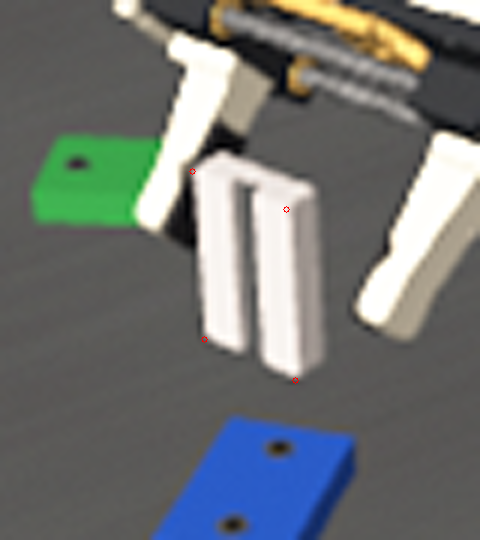

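The jaw stands free, with lower corners at (206,341) and (300,378), 1 mm from where I expected. Now I retreat and come round to the other side.

Run:
```python
from h import *
p,Rc,s=cur();c=np.array([.484,.1375,.035]);F45,ey=frame(.285,45);Fm,_=frame(.285,-45);F0,_=frame(.285,0)
A=p-.10*Rc.as_matrix()[:,2];B=c+[0,0,.155];G=c-.015*ey+[0,0,.006];P=G-.09*F45.as_matrix()[:,2];P2=P+[0,0,.06]
plan(A,Rc,B,F0,10);plan(B,F0,P2,F45,10);plan(P2,F45,P,F45,2)
```

```text
[0.0, -4.5, 0.0] [[1.18, -0.01, 0.06], [1.18, -0.01, -0.03], [1.18, -0.01, -0.13], [1.16, -0.01, -0.22], [1.14, -0.01, -0.31]]
[0.0, -4.5, 0.0] [[1.11, -0.01, -0.4], [1.08, -0.01, -0.48], [1.04, -0.01, -0.57], [0.99, -0.01, -0.65], [0.94, -0.01, -0.72]]
[-0.0, -4.5, 0.0] [[0.79, 0.0, 0.25], [0.8, 0.0, 0.19], [0.82, 0.0, 0.13], [0.82, 0.0, 0.06], [0.83, 0.0, -0.0]]
[-0.0, -4.5, 0.0] [[0.82, 0.0, -0.07], [0.82, 0.0, -0.13], [0.8, 0.0, -0.19], [0.79, 0.0, -0.26], [0.76, 0.0, -0.32]]
[0.0, 0.0, 0.0] [[2.12, -0.0, 2.12], [2.12, -0.0, 2.12]]
```

send_rows(rot=[[0, 0, 0], [0, 0, 0], [0, 0, 0], [0, 0, 0], [0, 0, 0]], translation=[[0, 0, -1], [0, 0, -2], [0, 0, -2.5], [0, 0, -2.5], [0, 0, -2]], claw=[0, 0, 0, 0, 0], squeeze=35)

```text
clock: 10.55
ee_pos: [0.4582, 0.2232, 0.112]
ee_rot: [2.037, -1.523, 0.841]
contact_force: [0.2, 0.7, 0.9]
gripper_width: 0.0875
grasp_force: 0.0
```

send_rows(rot=[[0, -4.5, 0], [0, -4.5, 0], [0, -4.5, 0], [0, -4.5, 0], [0, -4.5, 0]], translation=[[1.2, 0, 0.1], [1.2, 0, 0], [1.2, 0, -0.1], [1.2, 0, -0.2], [1.1, 0, -0.3]], claw=[0, 0, 0, 0, 0])

```text
clock: 11.05
ee_pos: [0.4711, 0.1785, 0.1508]
ee_rot: [2.302, -1.721, 0.452]
contact_force: [0.8, -0.5, 0.1]
gripper_width: 0.0876
grasp_force: 0.0
```

send_rows(rot=[[0, -4.5, 0], [0, -4.5, 0], [0, -4.5, 0], [0, -4.5, 0], [0, -4.5, 0]], translation=[[1.1, 0, -0.4], [1.1, 0, -0.5], [1, 0, -0.6], [1, 0, -0.6], [0.9, 0, -0.7]], claw=[0, 0, 0, 0, 0])

```text
clock: 11.55
ee_pos: [0.4833, 0.1373, 0.1904]
ee_rot: [-2.515, 1.879, 0.006]
contact_force: [1.2, -0.4, -0.4]
gripper_width: 0.0878
grasp_force: 0.0
```

send_rows(rot=[[0, -4.5, 0], [0, -4.5, 0], [0, -4.5, 0], [0, -4.5, 0], [0, -4.5, 0]], translation=[[0.8, 0, 0.2], [0.8, 0, 0.2], [0.8, 0, 0.1], [0.8, 0, 0.1], [0.8, 0, 0]], claw=[0, 0, 0, 0, 0])

```text
clock: 12.05
ee_pos: [0.4947, 0.1004, 0.1782]
ee_rot: [-2.297, 1.716, 0.461]
contact_force: [0.1, -0.1, -0.7]
gripper_width: 0.0875
grasp_force: 0.0
```

send_rows(rot=[[0, -4.5, 0], [0, -4.5, 0], [0, -4.5, 0], [0, -4.5, 0], [0, -4.5, 0]], translation=[[0.8, 0, -0.1], [0.8, 0, -0.1], [0.8, 0, -0.2], [0.8, 0, -0.2], [0.8, 0, -0.3]], claw=[0, 0, 0, 0, 0])

```text
clock: 12.55
ee_pos: [0.506, 0.0626, 0.1647]
ee_rot: [-2.034, 1.52, 0.846]
contact_force: [-0.5, 0.3, 0.9]
gripper_width: 0.0875
grasp_force: 0.0
```

Run:
```python
from h import *
p,Rc,s=cur();c=np.array([.484,.1375,.035]);F45,ey=frame(.285,45);print(p,s['qpos'])
G=c-.015*ey+[0,0,.006];P=G-.09*F45.as_matrix()[:,2]
plan(p,Rc,P,F45,4);plan(P,F45,G,F45,5)
cv2.imwrite('pics/w2.png',cv2.cvtColor(snapshot('wrist'),cv2.COLOR_RGB2BGR))
i=camera_info('wrist');T=np.eye(4);T[:3,:3]=Rc.as_matrix();T[:3,3]=p;T=T@i['T_tool_cam'];ex=np.array([ey[1],-ey[0],0])
print(proj([c+a*.022*ex-.007*ey+[0,0,h] for h in(.035,-.035) for a in(-1,1)],i,T).round().tolist())
```

```text
[0.50597076 0.06259822 0.16466235] [-0.06795851  0.4122558  -0.08004489 -0.73489927 -1.45425273  0.58920506]
[0.0, 0.1, 0.0] [[1.08, 0.0, 1.05], [1.07, 0.0, 1.05], [1.07, 0.0, 1.05], [1.07, 0.0, 1.05]]
[0.0, 0.0, 0.0] [[0.0, -0.0, 1.8], [0.0, -0.0, 1.8], [0.0, -0.0, 1.8], [0.0, -0.0, 1.8], [0.0, -0.0, 1.8]]
[[356.0, 220.0], [289.0, 219.0], [353.0, 137.0], [293.0, 137.0]]
```

View pics/w2.png

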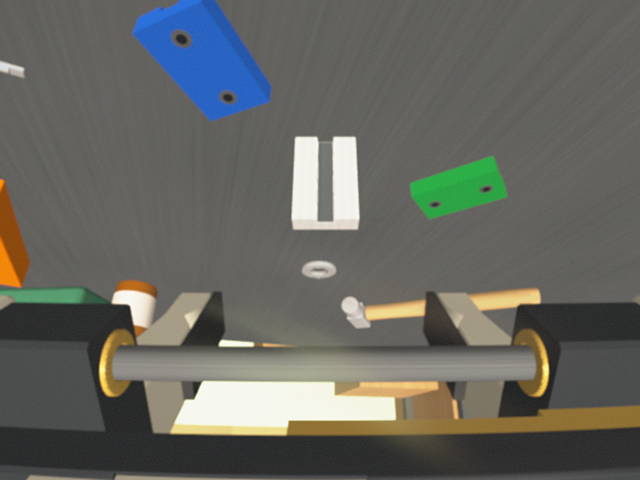

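The wrist view shows the groove face with corners at (292,220), (358,220), (295,137) and (355,137), within 3 px of the prediction. I approach and grip.

send_rows(rot=[[0, 0, 0], [0, 0, 0], [0, 0, 0], [0, 0, 0]], translation=[[1.1, 0, 1.1], [1.1, 0, 1.1], [1, 0, 1], [1.1, 0, 1]], claw=[0, 0, 0, 0])

```text
clock: 13.0
ee_pos: [0.505, 0.0626, 0.1026]
ee_rot: [-2.038, 1.523, 0.845]
contact_force: [-0.3, -0.1, 0.3]
gripper_width: 0.0875
grasp_force: 0.0
```

send_rows(rot=[[0, 0, 0], [0, 0, 0], [0, 0, 0], [0, 0, 0], [0, 0, 0]], translation=[[0, -0.1, 2], [0, 0, 2], [0, 0, 2], [0, 0, 2], [0, 0, 1]], claw=[0, 0, 0, 0, 0])

```text
clock: 13.5
ee_pos: [0.4871, 0.1243, 0.0385]
ee_rot: [-2.037, 1.524, 0.847]
contact_force: [-0.4, -0.4, 0.2]
gripper_width: 0.0876
grasp_force: 0.0
```

Run:
```python
from h import *
p,Rc,s=cur();c=np.array([.484,.1375,.035]);F45,ey=frame(.285,45)
print(p,(p-c)@ey,p[2]-.035,s['contact_force'])
```

```text
[0.48711346 0.12434474 0.03846938] -0.013499972754113024 0.0034693804667327507 [-0.35556163 -0.43357919  0.16916403]
```

send_rows(rot=[[0, 0, 0], [0, 0, 0], [0, 0, 0], [0, 0, 0], [0, 0, 0]], translation=[[0, 0, -0.35], [0, 0, 0], [0, 0, 0], [0, 0, 0], [0, 0, 0]], claw=[0, 0.2, 0.35, 0.38, 0.41], squeeze=10)

```text
clock: 14.0
ee_pos: [0.4895, 0.1201, 0.0428]
ee_rot: [-2.035, 1.525, 0.843]
contact_force: [0.3, -0.8, 0.1]
gripper_width: 0.0611
grasp_force: 0.0
```

send_rows(rot=[[0, 0, 0], [0, 0, 0], [0, 0, 0], [0, 0, 0], [0, 0, 0]], translation=[[0, 0, 0], [0, 0, 0], [0, 0, 0], [0, 0, 0], [0, 0, 0]], claw=[0.44, 0.46, 0.48, 0.5, 0.52])

```text
clock: 14.5
ee_pos: [0.4887, 0.1205, 0.0424]
ee_rot: [-2.036, 1.525, 0.846]
contact_force: [-1.6, -0.5, 1.4]
gripper_width: 0.0439
grasp_force: 10.0
```

send_rows(rot=[[0, 0, 0], [0, 0, 0], [0, 0, 0], [0, 0, 0]], translation=[[0, 0, 0], [0, 0, 0], [0, 0, 0], [0, 0, 0]], claw=[0.6, 1, 1, 1], squeeze=35)

```text
clock: 14.9
ee_pos: [0.4891, 0.1206, 0.0424]
ee_rot: [-2.036, 1.525, 0.845]
contact_force: [-1.0, -0.5, 0.2]
gripper_width: 0.0432
grasp_force: 35.0
```

send_rows(rot=[[0, 0, 0], [0, 0, 0], [0, 0, 0], [0, 0, 0], [0, 0, 0]], translation=[[-0.5, 0, -0.5], [-1.5, 0, -1.5], [-1.8, 0, -1.8], [-1.8, 0, -1.8], [-1, 0, -1]], claw=[1, 1, 1, 1, 1])

```text
clock: 15.4
ee_pos: [0.4903, 0.1205, 0.138]
ee_rot: [-2.036, 1.523, 0.84]
contact_force: [0.6, -0.2, -0.9]
gripper_width: 0.0434
grasp_force: 35.0
```

send_rows(rot=[[0, 6, 0], [0, 6, 0], [0, 6, 0], [0, 6, 0], [0, 6, 0]], translation=[[0, 0, 0], [0, 0, 0], [0, 0, 0], [0, 0, 0], [0, 0, 0]], claw=[1, 1, 1, 1, 1])

```text
clock: 15.9
ee_pos: [0.4899, 0.1209, 0.1365]
ee_rot: [-2.377, 1.78, 0.308]
contact_force: [-0.9, -1.1, -1.8]
gripper_width: 0.0434
grasp_force: 35.0
```

send_rows(rot=[[0, 6, 0], [0, 6, 0], [0, 6, 0], [0, 6, 0], [0, 6, 0]], translation=[[0, 0, 0], [0, 0, 0], [0, 0, 0], [0, 0, 0], [0, 0, 0]], claw=[1, 1, 1, 1, 1])

```text
clock: 16.4
ee_pos: [0.4892, 0.1212, 0.1362]
ee_rot: [2.376, -1.777, 0.317]
contact_force: [1.0, -0.3, -1.3]
gripper_width: 0.0433
grasp_force: 35.0
```

send_rows(rot=[[0, 6, 0], [0, 6, 0], [0, 6, 0], [0, 6, 0], [0, 6, 0]], translation=[[0, 0, 0], [0, 0, 0], [0, 0, 0], [0, 0, 0], [0, 0, 0]], claw=[1, 1, 1, 1, 1])

```text
clock: 16.9
ee_pos: [0.4894, 0.1212, 0.136]
ee_rot: [2.034, -1.522, 0.846]
contact_force: [-0.2, -0.4, -1.4]
gripper_width: 0.0435
grasp_force: 35.0
```

Run:
```python
from h import *
p,Rc,s=cur();F,ey=frame(.178,-45);print(p,s['qpos'],s['gripper_width'])
H=np.array([.5427,-.2037,0])+.0074*ey+[0,0,.11]
plan(p,Rc,H,F,10)
```

```text
[0.4893933  0.12122972 0.13597245] [ 1.00110662  0.38736732 -0.72923633  0.63498759 -1.12656466 -1.19520984] 0.043479084754476274
[-0.4, -0.0, 0.4] [[2.07, 0.4, 2.45], [2.07, 0.36, 2.45], [2.07, 0.33, 2.45], [2.08, 0.29, 2.45], [2.08, 0.26, 2.46]]
[-0.4, -0.0, 0.4] [[2.08, 0.22, 2.46], [2.09, 0.19, 2.46], [2.09, 0.16, 2.46], [2.09, 0.12, 2.46], [2.09, 0.09, 2.46]]
```

send_rows(rot=[[-0.4, 0, 0.4], [-0.4, 0, 0.4], [-0.4, 0, 0.4], [-0.4, 0, 0.4], [-0.4, 0, 0.4]], translation=[[2.1, 0.4, 2.4], [2.1, 0.4, 2.4], [2.1, 0.3, 2.4], [2.1, 0.3, 2.4], [2.1, 0.3, 2.5]], claw=[1, 1, 1, 1, 1])

```text
clock: 17.4
ee_pos: [0.515, -0.0387, 0.1242]
ee_rot: [1.99, -1.567, 0.822]
contact_force: [1.0, 0.4, -1.5]
gripper_width: 0.0428
grasp_force: 35.0
```

send_rows(rot=[[-0.4, 0, 0.4], [-0.4, 0, 0.4], [-0.4, 0, 0.4], [-0.4, 0, 0.4], [-0.4, 0, 0.4]], translation=[[2.1, 0.2, 2.4], [2.1, 0.2, 2.4], [2.1, 0.2, 2.4], [2.1, 0.1, 2.5], [2.1, 0.1, 2.5]], claw=[1, 1, 1, 1, 1])

```text
clock: 17.9
ee_pos: [0.5417, -0.1976, 0.1122]
ee_rot: [1.943, -1.61, 0.803]
contact_force: [0.6, -0.7, -1.6]
gripper_width: 0.0434
grasp_force: 35.0
```

Run:
```python
from h import *
p,Rc,s=cur();F,ey=frame(.178,-45);print(p,s['qpos'],s['gripper_width'])
B=np.array([.5427,-.2037,0])
print('rot',np.degrees((Rc.inv()*F).as_rotvec()));plan(p,Rc,B+.0074*ey+[0,0,.05],F,4)
a=cv2.cvtColor(snapshot('scene'),cv2.COLOR_RGB2BGR);b=cv2.cvtColor(snapshot('side'),cv2.COLOR_RGB2BGR)
c=lambda m,x,y:cv2.resize(m[y:y+96,x:x+80],None,fx=5,fy=5,interpolation=cv2.INTER_CUBIC)
cv2.imwrite('pics/g4.png',np.hstack([c(a,107,260),c(b,328,120)]))
jc=p-.0074*ey-[0,0,.0176];ex=np.array([ey[1],-ey[0],0])
for n,o in(('scene',(107,260)),('side',(328,120))):
    i=camera_info(n);u=proj([jc+x*.022*ex+y*.035*ey+[0,0,.007] for x,y in((-1,-1),(1,-1),(1,1),(-1,1))],i,i['world_from_camera']);print(n,((u-o+.5)*5).round().tolist())
```

```text
[ 0.54166405 -0.19762668  0.11219959] [ 0.20744878  0.3344731  -0.97727214  1.29990577 -0.82293152 -1.21237572] 0.043379807025774625
rot [-0.30848139  0.0427902   0.39885655]
[-0.1, 0.0, 0.1] [[-1.12, -0.0, 1.08], [-1.12, -0.0, 1.08], [-1.12, 0.0, 1.08], [-1.12, 0.0, 1.08]]
scene [[-1.0, 84.0], [56.0, 146.0], [267.0, 47.0], [205.0, -9.0]]
side [[255.0, 92.0], [163.0, 88.0], [162.0, 138.0], [259.0, 142.0]]
```

View pics/g4.png

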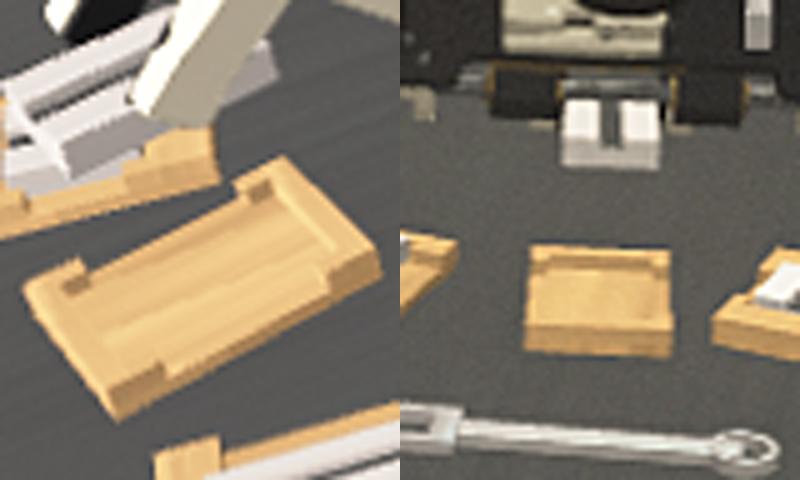

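The side view shows the jaw groove up, its near edge at (562,142) to (660,142) within 1 px of the prediction and centred over the empty bay. Lowering now.

send_rows(rot=[[-0.1, 0, 0.1], [-0.1, 0, 0.1], [-0.1, 0, 0.1], [0, 0, 0.1], [0, 0, 0]], translation=[[-1.1, 0, 1.1], [-1.1, 0, 1.1], [-1.1, 0, 1.1], [-1.1, 0, 1], [0, 0, 0]], claw=[1, 1, 1, 1, 1])

```text
clock: 18.5
ee_pos: [0.5411, -0.1957, 0.0495]
ee_rot: [1.935, -1.616, 0.799]
contact_force: [-0.2, -0.0, -1.9]
gripper_width: 0.0431
grasp_force: 35.0
```

Run:
```python
from h import *
p,Rc,s=cur();F,ey=frame(.178,-45);print(p,s['qpos'],s['contact_force'])
B=np.array([.5427,-.2037,0])
print('rot',np.degrees((Rc.inv()*F).as_rotvec()));plan(p,Rc,B+.0074*ey+[0,0,.034],F,3)
```

```text
[ 0.54107509 -0.19571451  0.04945086] [ 0.13637637  0.44165555 -1.01652564  1.49796739 -0.78656429 -1.40847431] [-0.20830898 -0.02812879 -1.85129943]
rot [0.06989062 0.03981478 0.10390291]
[0.0, 0.0, 0.0] [[-0.35, -0.01, 0.38], [-0.35, -0.01, 0.38], [-0.35, -0.01, 0.38]]
```

Joint 3 is near its limit of -1.02. A small yaw within the bay's clearance moves the wrist outward.

Run:
```python
from h import *
p,Rc,s=cur();F,_=frame(.145,-45);_,ey=frame(.178,0)
B=np.array([.5427,-.2037,0])+.001*np.array([ey[1],-ey[0],0])
plan(p,Rc,B+.0074*ey+[0,0,.0485],F,2)
```

```text
[-0.6, 0.0, 0.7] [[-0.01, -0.06, 0.06], [-0.01, -0.06, 0.06]]
```

send_rows(rot=[[-0.6, 0, 0.7], [-0.6, 0, 0.7], [0, 0, 0]], translation=[[0, -0.1, 0.1], [0, -0.1, 0], [0, 0, 0]], claw=[1, 1, 1])

```text
clock: 18.8
ee_pos: [0.5442, -0.1958, 0.051]
ee_rot: [1.903, -1.647, 0.792]
contact_force: [0.6, 0.7, -1.7]
gripper_width: 0.0431
grasp_force: 35.0
```

send_rows(rot=[[0, 0, 0], [0, 0, 0], [0, 0, 0]], translation=[[-0.3, 0, 0.3], [-0.2, 0, 0.2], [0, 0, 0]], claw=[1, 1, 1])

```text
clock: 19.1
ee_pos: [0.5431, -0.1964, 0.0428]
ee_rot: [1.904, -1.645, 0.79]
contact_force: [-0.9, -0.2, -2.0]
gripper_width: 0.0432
grasp_force: 35.0
```

Run:
```python
from h import *
p,Rc,s=cur();F,_=frame(.145,-45);_,ey=frame(.178,0);ex=np.array([ey[1],-ey[0],0])
B=np.array([.5427,-.2037,0])
print(p,s['qpos'],s['contact_force'],'bay err',(p-B)@ex,(p-B)@ey-.0074,np.degrees((Rc.inv()*F).as_rotvec()))
```

```text
[ 0.5430517  -0.19640061  0.0428421 ] [ 0.14839331  0.46295382 -0.99992027  1.46297684 -0.79130358 -1.42104564] [-0.87539445 -0.15818388 -2.03229695] bay err 0.0016385894981612648 -0.00027821172771488704 [-0.11562055 -0.00256212 -0.01453546]
```

send_rows(rot=[[0, 0, 0], [0, 0, 0], [0, 0, 0]], translation=[[-0.25, 0, 0.25], [-0.2, 0, 0.2], [0, 0, 0]], claw=[1, 1, 1])

```text
clock: 19.4
ee_pos: [0.5431, -0.1965, 0.0363]
ee_rot: [1.903, -1.645, 0.79]
contact_force: [0.0, -0.2, -1.3]
gripper_width: 0.0435
grasp_force: 35.0
```

send_rows(rot=[[0, 0, 0], [0, 0, 0], [0, 0, 0]], translation=[[-0.1, 0, 0.1], [-0.1, 0, 0.1], [0, 0, 0]], claw=[1, 1, 1])

```text
clock: 19.7
ee_pos: [0.5433, -0.1963, 0.0338]
ee_rot: [1.904, -1.645, 0.791]
contact_force: [0.1, 0.2, -2.0]
gripper_width: 0.0431
grasp_force: 35.0
```

send_rows(rot=[[0, 0, 0], [0, 0, 0]], translation=[[-0.07, 0, 0.07], [0, 0, 0]], claw=[1, 1])

```text
clock: 19.9
ee_pos: [0.5434, -0.1963, 0.0329]
ee_rot: [1.904, -1.645, 0.791]
contact_force: [-0.2, -0.2, -1.1]
gripper_width: 0.043
grasp_force: 35.0
```

send_rows(rot=[[0, 0, 0], [0, 0, 0]], translation=[[-0.07, 0, 0.07], [0, 0, 0]], claw=[1, 1])

```text
clock: 20.1
ee_pos: [0.5433, -0.1963, 0.0319]
ee_rot: [1.904, -1.645, 0.791]
contact_force: [0.6, -0.3, -0.9]
gripper_width: 0.043
grasp_force: 35.0
```

Run:
```python
from h import *
p,Rc,s=cur();print(s['qpos'])
a=cv2.cvtColor(snapshot('scene'),cv2.COLOR_RGB2BGR);b=cv2.cvtColor(snapshot('side'),cv2.COLOR_RGB2BGR)
c=lambda m,x,y:cv2.resize(m[y:y+96,x:x+80],None,fx=5,fy=5,interpolation=cv2.INTER_CUBIC)
cv2.imwrite('pics/g5.png',np.hstack([c(a,107,260),c(b,328,120)]))
```

```text
[ 0.13403475  0.48258615 -1.00446995  1.50141247 -0.78785212 -1.45543199]
```

View pics/g5.png

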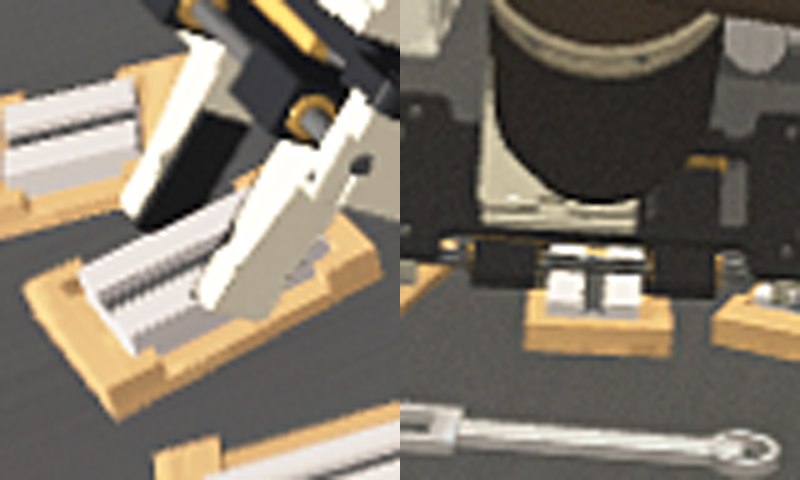

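The jaw is between the rails of the empty bay, groove up, at about (190,280) in the left crop, just above the board. A few more small steps until it touches.

send_rows(rot=[[0, 0, 0], [0, 0, 0]], translation=[[-0.07, 0, 0.07], [0, 0, 0]], claw=[1, 1])

```text
clock: 20.4
ee_pos: [0.5435, -0.1963, 0.0311]
ee_rot: [1.904, -1.645, 0.791]
contact_force: [-0.4, 0.9, -0.1]
gripper_width: 0.0431
grasp_force: 35.0
```

send_rows(rot=[[0, 0, 0], [0, 0, 0]], translation=[[-0.07, 0, 0.07], [0, 0, 0]], claw=[1, 1])

```text
clock: 20.6
ee_pos: [0.5436, -0.1965, 0.031]
ee_rot: [1.903, -1.644, 0.793]
contact_force: [-3.1, 4.8, 9.2]
gripper_width: 0.0429
grasp_force: 35.0
```

send_rows(rot=[[0, 0, 0], [0, 0, 0], [0, 0, 0], [0, 0, 0], [0, 0, 0]], translation=[[0.04, 0, -0.04], [0, 0, 0], [0, 0, 0], [0, 0, 0], [0, 0, 0]], claw=[1, 0.49, 0.47, 0.45, 0.42], squeeze=10)

```text
clock: 21.1
ee_pos: [0.5433, -0.1963, 0.0304]
ee_rot: [1.904, -1.645, 0.79]
contact_force: [-0.5, 1.2, -0.1]
gripper_width: 0.0498
grasp_force: 0.0
```

send_rows(rot=[[0, 0, 0], [0, 0, 0], [0, 0, 0], [0, 0, 0], [0, 0, 0]], translation=[[0, 0, 0], [0, 0, 0], [0, 0, 0], [0, 0, 0], [0, 0, 0]], claw=[0.38, 0.36, 0.36, 0.36, 0.36])

```text
clock: 21.6
ee_pos: [0.5434, -0.1963, 0.0306]
ee_rot: [1.904, -1.645, 0.791]
contact_force: [-0.7, 1.1, -0.0]
gripper_width: 0.0563
grasp_force: 0.0
```

send_rows(rot=[[0, 0, 0], [0, 0, 0], [0, 0, 0], [0, 0, 0], [0, 0, 0]], translation=[[0, 0, -0.5], [0, 0, -1], [0, 0, -1.5], [0, 0, -2], [0, 0, -2]], claw=[0.36, 0.36, 0.36, 0.36, 0.36])

```text
clock: 22.1
ee_pos: [0.5356, -0.1468, 0.0805]
ee_rot: [1.903, -1.646, 0.79]
contact_force: [0.7, -0.3, 0.5]
gripper_width: 0.0561
grasp_force: 0.0
```

send_rows(rot=[[0, 0, 0], [0, 0, 0], [0, 0, 0], [0, 0, 0], [0, 0, 0]], translation=[[1, 0, -2], [1, 0, -2], [1, 0, -2], [0, 0, 0], [0, 0, 0]], claw=[0.36, 0.36, 0.36, 0.36, 0.36])

```text
clock: 22.6
ee_pos: [0.533, -0.1256, 0.1441]
ee_rot: [1.905, -1.646, 0.792]
contact_force: [-0.0, -0.6, -0.1]
gripper_width: 0.0563
grasp_force: 0.0
```

Run:
```python
from h import *
a=cv2.cvtColor(snapshot('scene'),cv2.COLOR_RGB2BGR);b=cv2.cvtColor(snapshot('side'),cv2.COLOR_RGB2BGR)
c=lambda m,x,y:cv2.resize(m[y:y+96,x:x+80],None,fx=5,fy=5,interpolation=cv2.INTER_CUBIC)
cv2.imwrite('pics/g6.png',np.hstack([c(a,107,260),c(b,328,120)]))
```

```text
(no output)
```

View pics/g6.png

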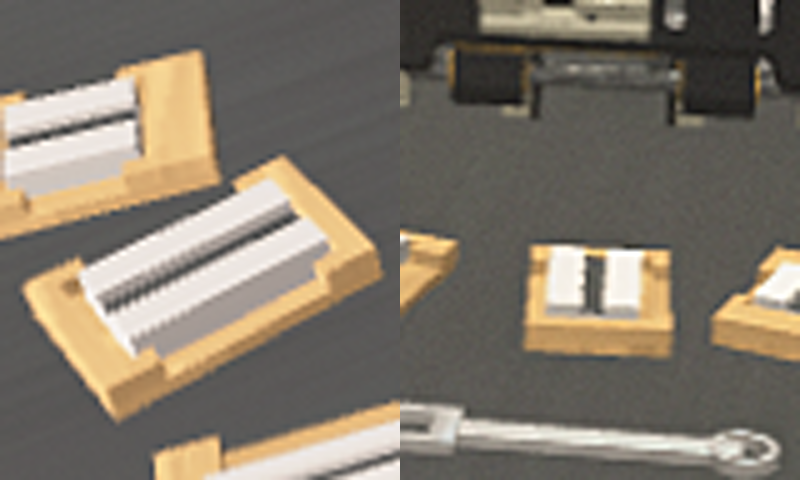

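The jaw lies seated groove up in its bay. In the scene crop its top corners are at about (80,270), (270,182), (328,240) and (133,332). One numerical check, and I hand in if it passes.

Run:
```python
from h import *
ok=[]
for n,o,l in(('scene',(107,260),[(80,270),(133,332),(328,240),(270,182)]),('side',(328,120),[(150,247),(243,248),(243,310),(148,310)])):
    i=camera_info(n);P=toplane((np.array(l)+.5)/5-.5+o,.020,i,i['world_from_camera']);v,e=fitrect(P,.022,.035)
    d=v[:2]-[.5427,-.2037];c,s=np.cos(.178),np.sin(.178);b=[c*d[0]+s*d[1],-s*d[0]+c*d[1]];print(n,v,e,b);ok.append(max(map(abs,b))<.006)
if all(ok): print(job_done())
```

```text
scene [ 0.54404962 -0.20239559  0.1259313 ] 0.0017633003164235213 [np.float64(0.0015592600186733285), np.float64(0.0010448306380863143)]
side [ 0.54445355 -0.2004115   0.19593225] 0.004119404247124997 [np.float64(0.0023081120768594053), np.float64(0.002926058391443697)]
the job is handed in; nothing more can be done
None
```

The jaw was turned over and is back in its own bay, grooved face up and seated between the rails, measured within about 3 mm of the bay's centre. It was released, and the job was handed in, with no verdict returned.

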